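# Push the vial rack home in the sampler dock and slide its lock shut

## Task

A rack of sample vials stands part-way out of the sampler's loading dock. Push the rack along its bay until it rests fully home against the back stop, then slide the lock's upright grip all the way to its end stop, so that the bolt stands across the mouth of the bay, just outside the rack, and the rack cannot slide out. Leave the other things on the bench where they are.

Things in the scene. Friction and masses are not known exactly. Their poses are not given: they have to be found in the camera images.
- dock: Fixed loading dock: white plate 12 mm thick, x -70 to 190, y -85 to 100 (ledge under the bay to y 161), with a straight bay for the rack. Origin on the bench, under the rack's centre when home. Axes: y along the bay and out of its mouth, x across it to the lock side, z up. Control housing x 60 to 184, y -80 to 50, top z 46.
- bay_mouth (a point): Point on the bay floor (12 mm above the bench), on the bay's centre line, at the outer end of its rails: dock x 0, y 160. The bay is 96 mm wide between aluminium rails 8 mm thick, tops 42 mm above the bench; the rail on the lock side has a gap for the bolt at dock y 64 to 94.
- back_stop (a point): Point on the bay floor at the middle of the back stop's face: dock x 0, y -65, z 12. The stop is 112 mm wide, 10 mm thick, top 52 mm above the bench. The rack's inner end face rests on it when home.
- rack: Loose rack: grey block 90 (x) x 130 (y) x 42 (z) mm, 0.3 to 0.55 kg, with 12 capped vials, caps ending 54 mm above its underside. Origin: centre of its underside. Axes nearly parallel to the dock's. Home: origin at dock x 0, y 0, z 12, outer end face at y 65. It starts 40 to 80 mm further out (+y).
- lock (a joint): Sliding lock, m: 0 = bolt drawn back clear of the bay, 0.080 = end stop, bolt across the mouth. Grows as the grip moves along dock -x; friction of about 2.5 N holds it wherever left. With the rack home the bolt passes 6 mm clear of its outer end face; otherwise it strikes the rack's side.
- lock_grip (a point): Centre of the top of the lock's upright dark grip, a block 22 (dock x) x 36 (dock y) x 40 mm tall, from 46 to 86 mm above the bench. At dock x 154, y 78 when the joint is 0; x 74 at 0.080. It runs over a bolt guide, x 62 to 189, y 58 to 98, top 42 mm (46 at its outer end plate) above the bench.
- bolt_tip (a point): Centre of the tip face of the lock's bolt, a flat aluminium bar 106 x 14 x 22 mm, 19 to 41 mm above the bench, at dock y 78. Dock x 68 when the joint is 0, -12 at 0.080.
- wrench: Bystander: open-ended steel wrench, 150 mm, lying flat at the near (-x) side of the dock. Origin at the centre of its underside.
- cap_tray: Bystander: small white open tray, 80 x 60 x 25 mm, on the bench beyond the bolt guide. Origin at the centre of its underside.
- syringe: Bystander: plastic syringe, 135 mm long, lying behind the dock's back stop. Origin at the centre of its underside.
- beaker: Bystander: glass beaker, 80 mm in diameter, 100 mm tall, on the left of the bench. Origin at the centre of its underside.
- tip_box: Bystander: pipette tip box, 85 x 120 x 62 mm, on the right of the bench. Origin at the centre of its underside.
- column: Bystander: steel column on a black cradle, 200 x 30 x 46 mm, on the left of the bench. Origin at the centre of its underside.
Not all that is in view belongs to the job. What is shaped like the rack but purple is not meant.

How it is judged:
By the outcome, as a careful person would: the job done as asked, in the order asked, and still so for the second after the job is handed in, with the robot touching nothing.
It also fails if it takes over 45 s, if anything falls off the work surface, if the arm or the gripper's body presses on something with over 40 N, if the wrist force passes 120 N, or if a joint passes its speed limit or range.

## Robot

A 6-joint arm with a two-finger parallel gripper is mounted at the origin on the work surface. World frame = base frame: x ahead of the robot, y to its left, z up, the work surface at z = 0. Lengths are in m, angles in degrees, forces in N, time in s.
With the tool pointing down it reaches from about 0.325 to 1 m from the base axis. Payload 5.1 kg.
Tool frame: the origin (TCP) lies midway between the tips of the shut fingers; the grasp point (between the pads) lies 19 mm behind it (pinch_z is the distance from the TCP to the grasp point, in m); z points along the fingers, y is the line along which they close (so a half turn about z gives the same grasp; the last joint's range is limited). The gripper opens to 85 mm and grips with 20 to 120 N. Pads are 22 mm wide; open, the fingers measure 114 mm over their backs; the gripper's body (76 mm by 85 mm) begins 54 mm behind the grasp point. The pads swing forward as they close: fully open they stand 13 mm farther back than shut.
Start: joints at [-4.733, 7.093, 94.555, -0, 78.352, -4.733], TCP at [0.65, -0, 0.193] pointing down, gripper open.
Joint ranges: [-149.61, 149.61], [-58.7, 133.49], [1.44, 155.28], [-77.14, 257.14], [18.33, 153.61], [-166.67, 166.67]. Speed limits (degrees/s): [147.25, 147.25, 180, 180, 180, 180].

## Interface

Orientations are given as [roll, pitch, yaw] about the fixed x, y, z axes, in that order (R = Rz(yaw) Ry(pitch) Rx(roll)).
In Python, from bench import * gives the robot as it stands. The module is installed in compiled form; this text tells all that it offers.
- The arm moves only by the tool play_rows, never from a script. Its argument "motion" is text: rows parted by semicolons, each of 5 numbers parted by spaces: the shift along the world's x, y, z in units of 100 mm (1.0 is 100 mm), then the turn about the world's z in units of 5 degrees (1.0 is 5 degrees), then the opening, from -1 (shut) to 1 (fully open), so that 0 is half open. A call has 1 to 12 rows; each row shifts and turns the commanded pose from where the row before left it; what a row does not reach is not made up. A row lasts 1/10 s, in which the tool goes at most 50 mm and 8.59 degrees, less where a joint would pass 70% of its speed; a pose out of reach is approached as far as the arm can. A call with a number of a shift or a turn outside -1 to 1 is refused whole. A call with a gripper value outside its range is refused whole. The fingers move at their own pace and stop on an object; the grip force is fixed at half the most. Time passes only in rows, so rows that do not move let the fingers close. It gives the time, the measured TCP pose, the force, the opening and the grip force at its end, in the units of the state.
- state(): the state, without advancing time (a new reading comes with each control period).
- get_image(name): name is "scene" or "side" or "wrist"; returns (picture, depth): 384x512x3 uint8, blue, green, red; 384x512 float32, m along the optical axis (not along the pixel's ray), 0 where there is no reading.
- get_calibration(name): a dict with "K" (3x3 intrinsics, pixels), "dist_coeffs" ([k1, k2, p1, p2, k3] as OpenCV has them; the pictures are not rectified), "extrinsics" (4x4, takes a point from camera to world coordinates). Camera axes: x right, y up, looking along -z (the intrinsics and any distortion apply to the point x, -y, -z); pixel columns grow to the right and rows downward; lengths in m; the calibration is good to about 2 mm. A picture is of the moment at which its call begins: read the wrist's pose just before it. get_calibration takes no time and is no camera call; for the wrist camera it gives the pose at the moment of the call.
- close_job(): hands the job in; it is judged then, once.
The state is a dict: "t": time; "joints": joint angles; "qd": joint speeds; "effort": joint torques, N m; "ee_pos": TCP position; "orientation": TCP orientation; "ft_force": force on the tool from outside, world axes, zero at the start; "ft_torque": the same for the moment, N m; "width": finger opening in m; "grasp_force": force on a finger pad.
Only numpy, scipy, OpenCV 4.12 (cv2) and the standard library are available. Lean on these libraries where they do the work, as an engineer would, in place of code of your own. Each camera call takes 0.05 s, during which the arm holds its last target. There are 200 camera calls.

## Working session

There is one attempt and no reset: what is moved stays moved. The work goes in short steps, Python scripts to look and compute and a tool call to move; the robot and the scene stay as the last step left them, time stands still between calls to the robot, and variables do not carry over. Pictures are saved under pics/ and viewed, at most 10 in all, crops included, and the job is handed in when it is done.

Besides the shell and the picture viewer there is one more tool, called after ">>>" as name(argument=value, ...) on one line, values as JSON. play_rows: Moves the arm, as the interface text tells. Its arguments: {"type":"object","properties":{"motion":{"type":"string"}},"required":["motion"]}

```bash
mkdir -p pics
cat > h.py <<'E'
from bench import *
import numpy as np, cv2
def grab(n):
    c=get_calibration(n); p,d=get_image(n); return p,d,c
def pts(d,c):
    K=np.array(c["K"]);D=np.array(c["dist_coeffs"]);E=np.array(c["extrinsics"])
    h,w=d.shape;u,v=np.meshgrid(np.arange(w),np.arange(h))
    n=cv2.undistortPoints(np.stack([u,v],-1).reshape(-1,1,2).astype(np.float64),K,D).reshape(h,w,2)
    P=np.stack([n[...,0]*d,-n[...,1]*d,-d],-1)
    return P@E[:3,:3].T+E[:3,3]
def ray(uv,c,z):
    K=np.array(c["K"]);D=np.array(c["dist_coeffs"]);E=np.array(c["extrinsics"])
    n=cv2.undistortPoints(np.array(uv,np.float64).reshape(-1,1,2),K,D).reshape(-1,2)
    r=np.c_[n[:,0],-n[:,1],-np.ones(len(n))]@E[:3,:3].T;o=E[:3,3]
    return o+r*((z-o[2])/r[:,2])[:,None]
E
python3 - <<'E'
from h import *
for n in("scene","side","wrist"):
    p,d,c=grab(n); cv2.imwrite(f"pics/{n}0.png",p); np.savez(f"{n}0.npz",p=p,d=d,P=pts(d,c)); print(n,np.round(c["extrinsics"],3).tolist())
print(state())
E
```

```text
scene [[0.156, -0.546, 0.823, 1.864], [0.988, 0.104, -0.119, -0.218], [-0.021, 0.831, 0.555, 0.998], [0.0, 0.0, 0.0, 1.0]]
side [[0.804, 0.34, -0.487, -0.059], [-0.594, 0.443, -0.672, -0.828], [-0.013, 0.83, 0.558, 0.756], [0.0, 0.0, 0.0, 1.0]]
wrist [[1.0, -0.001, 0.002, 0.65], [0.0, 0.958, 0.287, 0.073], [-0.002, -0.287, 0.958, 0.373], [0.0, 0.0, 0.0, 1.0]]
{'t': 0.15, 'joints': array([-4.73309265e+00,  7.12594655e+00,  9.46170151e+01, -1.37057886e-03,
        7.83507607e+01, -4.73384038e+00]), 'qd': array([-0.0679787 , -0.0209739 , -0.26545059, -0.04583633, -0.00712499,
       -0.01262398]), 'effort': array([ 3.58459238e-04, -4.24227583e+01, -3.66012383e+01, -4.16494640e-05,
        4.65309960e-03, -1.53378886e-05]), 'ee_pos': array([6.49460748e-01, 2.96606819e-06, 1.91814412e-01]), 'orientation': array([-1.79906487e+02, -6.39731748e-03,  9.00010204e+01]), 'ft_force': array([-0.60842867, -0.55120021, -0.39534312]), 'ft_torque': array([-0.02431296,  0.05268396, -0.04054106]), 'grasp_force': 0.0, 'width': 0.08544451794587597}
```

View pics/scene0.png

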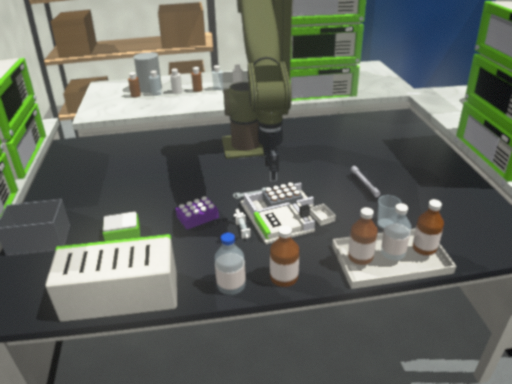

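View pics/side0.png

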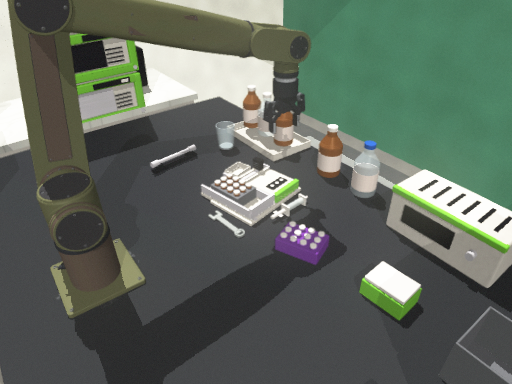

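Run:
```python
import numpy as np,cv2
s=np.load("side0.npz");P=s["P"]
for uv in [(235,186),(290,207),(258,163),(226,222),(238,170),(302,238),(225,135),(286,188)]: print(uv,np.round(P[uv[1],uv[0]],3))
w=np.load("wrist0.npz")
cv2.imwrite("pics/mix.png",np.hstack([cv2.resize(w["p"],(512,384)) ])) 
a=cv2.resize(s["p"][130:260,180:350],None,fx=4,fy=4,interpolation=cv2.INTER_CUBIC);cv2.imwrite("pics/crop.png",a)
```

```text
(235, 186) [0.492 0.056 0.063]
(290, 207) [ 0.598 -0.101  0.022]
(258, 163) [0.626 0.109 0.079]
(226, 222) [ 0.401 -0.025  0.008]
(238, 170) [0.608 0.213 0.006]
(302, 238) [ 0.513 -0.251  0.041]
(225, 135) [0.662 0.384 0.071]
(286, 188) [ 0.636 -0.035  0.045]
```

View pics/mix.png

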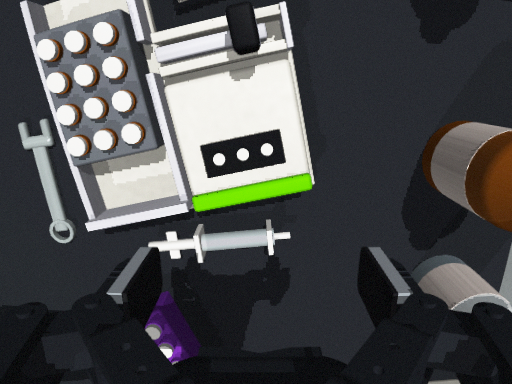

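View pics/crop.png

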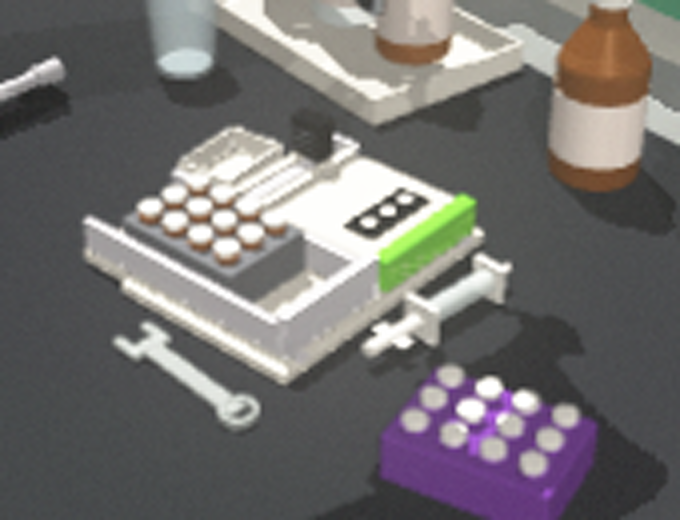

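Wrist view: the grey rack (12 caps, about (95,85)) sits in the bay, with the wrench at (45,180), the syringe at (225,240), and the dark grip at (243,28). The lookalike purple block is at (170,330). Side crop: grey block in the dock at (215,225) against the loose purple block at (490,450). The grey one is the rack, because it is the grey block inside the bay. Next I measure.

```bash
cat > m.py <<'E'
from h import *
def rect(Pm):
    r=cv2.minAreaRect((Pm[:,:2]*1000).astype(np.float32)); return np.round(r[0],1),np.round(r[1],1),round(r[2],2)
E
python3 - <<'E'
from m import *
w=np.load("wrist0.npz");p=w["p"].astype(int);P=w["P"];z=P[...,2]
print("noise z on floor",np.round(z[120:160,360:400].std(),4),z[120:160,360:400].mean())
c=get_calibration("wrist")
v=np.zeros(z.shape,np.uint8)
b,g,r=p[...,0],p[...,1],p[...,2]
# housing top by height
m=((z>.042)&(z<.050)).astype(np.uint8);m[:,:150]=0;m[:,330:]=0;m[:60]=0;m[225:]=0
m=cv2.morphologyEx(m,cv2.MORPH_OPEN,np.ones((5,5)))
n,l,st,ce=cv2.connectedComponentsWithStats(m);k=1+st[1:,4].argmax()
print("housing",st[k],rect(P[l==k]), np.median(z[l==k]))
# caps
cap=((np.minimum(np.minimum(b,g),r)>190)&(z>.058)&(z<.075)).astype(np.uint8);cap[:,165:]=0
n,l,st,ce=cv2.connectedComponentsWithStats(cap)
for k in range(1,n):
    if st[k,4]>100: print(st[k,4],ce[k].round(1),round(float(np.median(z[l==k])),4),ray([ce[k]],c,float(np.median(z[l==k])))[0].round(4))
# rack top
t=((z>.050)&(z<.058)&(r<130)&(abs(r-b)<40)).astype(np.uint8);t[:,165:]=0
print("racktop",rect(P[t>0]),np.median(z[t>0]),t.sum())
# grip
s=np.load("side0.npz")
for nm,q,box in(("wrist",w,(0,60,215,275)),("side",s,(150,175,245,275))):
    pp=q["p"].astype(int);zz=q["P"][...,2];M=np.zeros(zz.shape,bool);y0,y1,x0,x1=box;M[y0:y1,x0:x1]=1
    M&=(pp.max(-1)<70)&(zz>.08)&(zz<.1)
    print(nm,"grip",M.sum(),np.median(zz[M]) if M.any() else 0,rect(q["P"][M]) if M.sum()>3 else 0)
# back stop & rails heights
for lo,hi in((.0495,.055),(.038,.044)):
    M=((z>lo)&(z<hi)&(np.minimum(b,r)>120)).astype(np.uint8);M[:,340:]=0
    n,l,st,ce=cv2.connectedComponentsWithStats(M)
    for k in range(1,n):
        if st[k,4]>150: print(lo,st[k],rect(P[l==k]))
E
```

```text
noise z on floor 0.0228 0.0014642957972160495
housing [ 192  174  120   37 1967] (array([641.2, -29.3]), array([123.6,  18.2]), 11.69) 0.04566473221777323
346 [102.5  32.5] 0.0659 [0.5141 0.1223 0.0659]
322 [73.2 40.8] 0.066 [0.4865 0.1167 0.066 ]
305 [45.6 49.1] 0.0659 [0.4592 0.1112 0.0659]
332 [111.7  67. ] 0.0659 [0.52   0.093  0.0659]
312 [83.  74.6] 0.0659 [0.4927 0.0875 0.0659]
294 [55.4 82.3] 0.0659 [0.4652 0.0818 0.0659]
312 [121.2 100.5] 0.0659 [0.526  0.0638 0.0659]
304 [ 92.7 107.6] 0.0659 [0.4986 0.0582 0.0659]
288 [ 65.2 114.7] 0.066 [0.4711 0.0525 0.066 ]
301 [130.8 133.4] 0.066 [0.5322 0.0343 0.066 ]
281 [102.6 139.9] 0.066 [0.5046 0.0286 0.066 ]
274 [ 75.4 146.1] 0.0659 [0.477  0.0232 0.0659]
racktop (array([511.7, -42.1]), array([ 96.3, 366.3]), 7.86) 0.05391287624485286 7415
wrist grip 1272 0.08548322643441372 (array([635.7, 121.4]), array([22.2, 36.6]), 11.9)
side grip 14 0.08347157605292765 (array([626.5, 117.6]), array([11.8, 37.1]), 22.99)
0.0495 [ 85 202 103  30 985] (array([521.7, -53.1]), array([111.6,  10.7]), 11.43)
0.038 [  20    0   76  220 1177] (array([446.4,  51. ]), array([  9.8, 225. ]), 11.84)
0.038 [126   0  19  41 350] (array([535.4, 136.3]), array([ 8.5, 37.5]), 13.41)
0.038 [254   4  27  15 250] (array([656.1, 141.4]), array([22.5,  8.8]), 12.91)
0.038 [151  15  77  29 804] (array([584.1, 126.6]), array([72.3,  9.5]), 12.01)
0.038 [ 154   31   77   32 1148] (array([587. , 111.5]), array([72.3, 13.7]), 11.6)
0.038 [ 159   39  128   38 1083] (array([614.5, 101.2]), array([120.4,   9.3]), 11.76)
0.038 [  165    60   144   136 11120] (array([628.1,  33.4]), array([122.6, 111. ]), 11.77)
0.038 [  97   73   91  145 1173] (array([512.5,  15.2]), array([102.4, 129.6]), 11.75)
```

>>> play_rows(motion="-.2 .2 0 .3 0;-.2 .2 0 .3 0;-.2 .2 0 .3 0;-.2 .2 0 .3 0;-.2 .2 0 .3 0;-.2 .2 0 .3 0;-.2 .2 0 .3 0;-.2 .2 0 .26 0;-.16 .17 0 0 0;0 0 0 0 0")

```text
t: 1.15
ee_pos: [0.4723, 0.1784, 0.1925]
orientation: [-180.0, -0.0, 102.0]
ft_force: [0.0, 0.0, -0.9]
width: 0.0424
grasp_force: 0.0
```

Run:
```python
from m import *
p,d,c=grab("wrist");P=pts(d,c);z=P[...,2];np.savez("w1.npz",p=p,d=d,P=P);cv2.imwrite("pics/w1.png",p)
q=p.astype(int)
cap=((q.min(-1)>190)&(z>.058)&(z<.075)).astype(np.uint8)
n,l,st,ce=cv2.connectedComponentsWithStats(cap)
for k in range(1,n):
    if st[k,4]>100: print(ce[k].round(1),np.median(P[l==k],0).round(4))
M=(q.max(-1)<70)&(z>.08)&(z<.09)
print("grip",M.sum(),rect(P[M]) if M.sum()>50 else 0,np.median(z[M]))
```

```text
[231.9 231.7] [0.459  0.1116 0.0661]
[260.3 232. ] [0.4864 0.1172 0.066 ]
[288.8 232.1] [0.5138 0.1227 0.0662]
[229.5 256.7] [0.4619 0.0839 0.066 ]
[261.9 257.6] [0.4947 0.0902 0.0661]
[287.8 259.5] [0.5198 0.0929 0.0662]
[286.9 284.8] [0.5259 0.0641 0.066 ]
[234.8 309.2] [0.4785 0.0232 0.0661]
[259.7 308.7] [0.5044 0.0295 0.0661]
[285.6 308.8] [0.5316 0.0349 0.0661]
grip 717 (array([634.7, 122.4]), array([21.3, 34.7]), 11.4) 0.08552247506621768
```

View pics/w1.png

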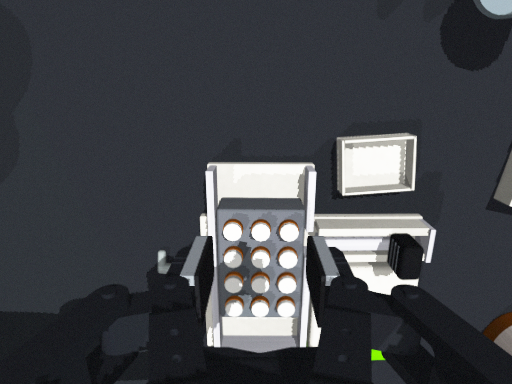

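The view shows the rack's outer face at row 200 with free bay out to the mouth at row 165. The grip is at (405,255) and the tray at (377,163). I descend outside the rack.

>>> play_rows(motion="0 0 -.3 0 0;0 0 -.3 0 0;0 0 -.3 0 0;0 0 -.3 0 0;0 0 -.25 0 0;0 0 -.2 0 0;0 0 0 0 0")

```text
t: 1.9
ee_pos: [0.4716, 0.1754, 0.0242]
orientation: [-179.6, 0.0, 101.7]
ft_force: [-0.6, -0.2, -0.5]
width: 0.0428
grasp_force: 0.0
```

>>> play_rows(motion=".02 -.1 0 0 0;.02 -.1 0 0 0;.02 -.1 0 0 0;.02 -.08 0 0 0;.02 -.08 0 0 0;.02 -.08 0 0 0;.01 -.08 0 0 0;.02 -.08 0 0 0;.01 -.05 0 0 0;.01 -.04 0 0 0;0 0 0 0 0")

```text
t: 3.0
ee_pos: [0.4911, 0.0976, 0.0278]
orientation: [-180.0, -0.0, 101.8]
ft_force: [-0.1, 0.4, 0.3]
width: 0.0426
grasp_force: 0.0
```

>>> play_rows(motion=".01 -.03 0 0 0;.005 -.03 0 0 0;.005 -.02 0 0 0;0 0 0 0 0")

```text
t: 3.4
ee_pos: [0.493, 0.0898, 0.0278]
orientation: [180.0, 0.0, 101.8]
ft_force: [0.8, -0.4, -0.3]
width: 0.0428
grasp_force: 0.0
```

```bash
cat > rk.py <<'E'
from m import *
import sys
p,d,c=grab("wrist");P=pts(d,c);z=P[...,2];cv2.imwrite("pics/"+sys.argv[1],p)
q=p.astype(int);a=np.radians(11.75);R=np.array([[np.cos(a),np.sin(a)],[-np.sin(a),np.cos(a)]])
D=(P[...,:2]*1000-[507.4,15.4])@R.T
cap=((q.min(-1)>170)&(z>.06)&(z<.072)&(abs(D[...,0])<50)).astype(np.uint8)
n,l,st,ce=cv2.connectedComponentsWithStats(cap)
for k in range(1,n):
    if st[k,4]>60: print(ce[k].round(),st[k,4],np.median(D[l==k],0).round(1))
t=(z>.052)&(z<.0555)&(abs(D[...,0])<40)&(abs(D[...,1])<140)&(q.max(-1)<130)
if t.any(): print("racktop y",np.percentile(D[t][:,1],[.5,2,98,99.5]).round(1))
M=(q.max(-1)<70)&(z>.08)&(z<.09)&(D[...,0]>50)
if M.sum()>50: print("grip",rect(P[M]),np.median(D[M],0).round(1))
print(state()["ee_pos"],state()["ft_force"])
E
python3 rk.py w2.png
```

```text
[193. 193.] 1263 [-27.8 104.1]
[256. 193.] 1273 [ -0. 104.]
[320. 193.] 1267 [ 28.  103.9]
[187. 242.] 111 [-32.   79.9]
[256. 254.] 1084 [-0.1 74. ]
[306. 318.] 64 [25.4 37.9]
racktop y [ 10.1  14.7 122.7 123.3]
[0.49297669 0.08992823 0.02780644] [-0.41983832  0.41716264  0.30096419]
```

View pics/w2.png

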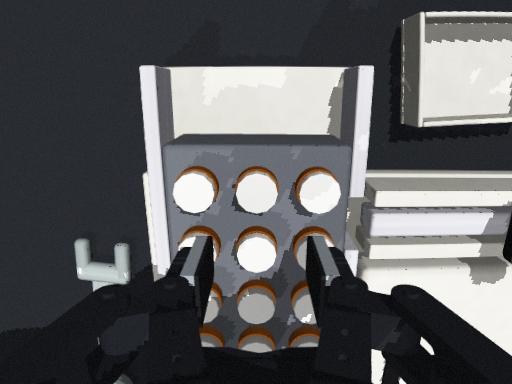

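Run:
```python
from m import *
s=state();print(s["joints"].round(2),s["ee_pos"],s["ft_force"],s["t"]);c=get_calibration("wrist");print(np.round(c["extrinsics"],3).tolist())
p,d,c=grab("wrist");P=pts(d,c)
for uv in[(320,255),(325,280),(200,255),(195,280),(256,150)]:print(uv,P[uv[1],uv[0]].round(4))
p,d,c=grab("side");cv2.imwrite("pics/s2.png",cv2.resize(p[110:240,180:350],None,fx=4,fy=4,interpolation=cv2.INTER_CUBIC))
```

```text
[  4.2   -2.28 121.18   0.    61.1   -7.6 ] [0.49297669 0.08992823 0.02780644] [-0.41983832  0.41716264  0.30096419] 3.45
[[0.979, -0.196, -0.059, 0.479], [0.204, 0.938, 0.281, 0.161], [-0.0, -0.287, 0.958, 0.209], [0.0, 0.0, 0.0, 1.0]]
(320, 255) [0.5142 0.1053 0.0907]
(325, 280) [0.514  0.1031 0.1054]
(200, 255) [0.4686 0.0956 0.0904]
(195, 280) [0.4696 0.0941 0.1059]
(256, 150) [0.4826 0.1338 0.0537]
```

View pics/s2.png

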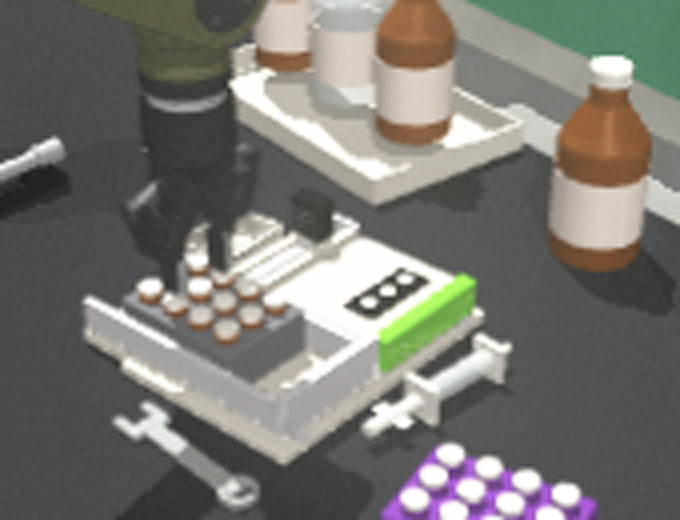

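The fingers hang above the caps (side crop, fingers at (215,245)), although the reported TCP z is 28 mm, so the rack has not moved. I measure where the tips really are.

Run:
```python
from m import *
for n,x0,x1,y0,y1 in(("wrist0",105,165,235,330),("w1",180,215,230,290),):
    w=np.load(n+".npz");P=w["P"][y0:y1,x0:x1];z=P[...,2];M=(z>.08)
    print(n,M.sum(),np.percentile(z[M],[0,.5,2,50]).round(4))
p,d,c=grab("wrist");P=pts(d,c);np.savez("w3.npz",p=p,d=d,P=P)
for col in (202,208,312,320): print(col,[(r,P[r,col].round(4).tolist()) for r in range(228,262,5)])
w=np.load("w1.npz")["P"]
for col in (205,): print(col,[(r,w[r,col].round(4).tolist()) for r in range(228,262,4)])
w=np.load("wrist0.npz")["P"]
for col in (150,): print(col,[(r,w[r,col].round(4).tolist()) for r in range(240,270,4)])
```

```text
wrist0 3775 [0.2428 0.2442 0.2461 0.2701]
w1 1629 [0.2331 0.2338 0.2358 0.2557]
202 [(228, [0.4646, 0.0921, 0.0574]), (233, [0.4652, 0.0908, 0.0604]), (238, [0.4669, 0.0955, 0.0751]), (243, [0.4676, 0.0951, 0.079]), (248, [0.4684, 0.0957, 0.0846]), (253, [0.4691, 0.0957, 0.0886]), (258, [0.4697, 0.0957, 0.0925])]
208 [(228, [0.4671, 0.0909, 0.0535]), (233, [0.468, 0.0911, 0.0596]), (238, [0.4694, 0.0954, 0.0739]), (243, [0.4702, 0.0965, 0.0807]), (248, [0.4706, 0.0946, 0.0814]), (253, [0.4709, 0.0923, 0.0813]), (258, [0.4713, 0.0899, 0.0813])]
312 [(228, [0.5171, 0.1022, 0.0555]), (233, [0.5165, 0.1015, 0.0603]), (238, [0.5133, 0.1052, 0.0751]), (243, [0.5127, 0.1049, 0.0797]), (248, [0.5121, 0.1046, 0.0841]), (253, [0.5128, 0.1022, 0.0836]), (258, [0.5133, 0.1001, 0.0838])]
320 [(228, [0.5209, 0.103, 0.0555]), (233, [0.5203, 0.1023, 0.0603]), (238, [0.5165, 0.1061, 0.0757]), (243, [0.5158, 0.1059, 0.0805]), (248, [0.5151, 0.1055, 0.0846]), (253, [0.5147, 0.1049, 0.088]), (258, [0.514, 0.1048, 0.0921])]
205 [(228, [0.4282, 0.0858, 0.0132]), (232, [0.4289, 0.0804, 0.0122]), (236, [0.4472, 0.1838, 0.2375]), (240, [0.4478, 0.1837, 0.241]), (244, [0.4483, 0.1838, 0.2448]), (248, [0.4489, 0.184, 0.2487]), (252, [0.4495, 0.1846, 0.2531]), (256, [0.4498, 0.1828, 0.2531]), (260, [0.4501, 0.1816, 0.254])]
150 [(240, [0.5163, -0.1033, -0.0007]), (244, [0.5239, -0.0976, 0.0221]), (248, [0.6049, 0.01, 0.2476]), (252, [0.6065, 0.0108, 0.2526]), (256, [0.6071, 0.01, 0.2545]), (260, [0.6074, 0.009, 0.2558]), (264, [0.6072, 0.0072, 0.2558]), (268, [0.6071, 0.0056, 0.2561])]
```

Tips sit about 44 mm above the reported TCP when half open (the wrist depth and the lack of contact agree). I lift, back out and go lower, watching the force.

>>> play_rows(motion="0 0 .2 0 0;-.05 .22 0 0 0;-.05 .22 0 0 0;-.04 .22 0 0 0;-.04 .2 0 0 0;0 0 0 0 0;0 0 -.2 0 0;0 0 -.15 0 0;0 0 -.1 0 0;0 0 -.05 0 0;0 0 0 0 0")

```text
t: 4.7
ee_pos: [0.4743, 0.1754, -0.0032]
orientation: [-179.9, 0.0, 101.8]
ft_force: [0.2, -0.4, 0.0]
width: 0.0427
grasp_force: 0.0
```

```bash
python3 rk.py w4.png
python3 - <<'E'
from m import *
p,d,c=grab("wrist");P=pts(d,c)
for col in (200,320): print(col,[(r,P[r,col].round(4).tolist()) for r in range(225,265,4)])
E
```

```text
racktop y [120.9 121.5 124.5 124.8]
grip (array([526.6, 189.5]), array([ 5.3, 21.1]), 22.12) [ 52.2 175. ]
[ 0.47493721  0.17566174 -0.00242324] [ 0.06535407 -0.57124872 -0.31189905]
200 [(225, [0.4426, 0.167, 0.0002]), (229, [0.4434, 0.1664, 0.0042]), (233, [0.4443, 0.1664, 0.0093]), (237, [0.4478, 0.1806, 0.0432]), (241, [0.4485, 0.1809, 0.0476]), (245, [0.449, 0.1805, 0.0503]), (249, [0.4497, 0.1811, 0.0549]), (253, [0.4503, 0.1814, 0.0587]), (257, [0.4508, 0.1809, 0.0609]), (261, [0.4514, 0.1816, 0.0652])]
320 [(225, [0.5093, 0.181, 0.0005]), (229, [0.509, 0.1798, 0.0036]), (233, [0.5082, 0.1796, 0.009]), (237, [0.4992, 0.1911, 0.0427]), (241, [0.4983, 0.1914, 0.0477]), (245, [0.4978, 0.191, 0.0509]), (249, [0.4971, 0.1911, 0.0551]), (253, [0.4965, 0.191, 0.0587]), (257, [0.4961, 0.1906, 0.0614]), (261, [0.4954, 0.1907, 0.0651])]
```

>>> play_rows(motion="0 0 -.07 0 0;0 0 -.05 0 0;.03 -.14 0 0 0;.02 -.1 0 0 0;.02 -.08 0 0 0;.01 -.08 0 0 0;.02 -.08 0 0 0;.02 -.08 0 0 0;.01 -.06 0 0 0;.01 -.06 0 0 0;0 0 0 0 0")

```text
t: 5.9
ee_pos: [0.4893, 0.1071, -0.014]
orientation: [180.0, 0.0, 101.8]
ft_force: [0.5, 0.5, -0.2]
width: 0.0423
grasp_force: 0.0
```

```bash
python3 rk.py w5.png
```

```text
racktop y [ 64.5  65.3 104.  104.3]
grip (array([541.2, 119.8]), array([ 8.7, 21.7]), 11.7) [ 52.9 104.3]
[ 0.48934262  0.10737336 -0.01398677] [ 0.34209987  0.05086066 -0.61190876]
```

>>> play_rows(motion=".01 -.06 0 0 0;.01 -.05 0 0 0;.01 -.03 0 0 0;0 0 0 0 0")

```text
t: 6.35
ee_pos: [0.4922, 0.0935, -0.014]
orientation: [180.0, 0.0, 101.8]
ft_force: [0.4, 0.2, 0.6]
width: 0.0428
grasp_force: 0.4
```

>>> play_rows(motion=".005 -.02 0 0 0;0 -.02 0 0 0;0 0 0 0 0")

```text
t: 6.65
ee_pos: [0.4928, 0.0903, -0.014]
orientation: [179.9, -0.0, 101.8]
ft_force: [-0.2, 5.0, 0.6]
width: 0.0428
grasp_force: 2.4
```

>>> play_rows(motion="0 -.01 0 0 0;0 -.01 0 0 0;0 0 0 0 0")

```text
t: 6.95
ee_pos: [0.4929, 0.0905, -0.014]
orientation: [179.9, -0.3, 101.7]
ft_force: [0.6, 15.2, -0.1]
width: 0.0425
grasp_force: 6.6
```

>>> play_rows(motion="-.02 .1 0 0 0;-.02 .12 0 0 0;0 0 .3 0 0;0 0 .3 0 0;0 0 .3 0 -1;0 0 .3 0 -1;0 0 .3 0 -1;0 0 0 0 -1")

```text
t: 7.75
ee_pos: [0.4917, 0.1104, 0.1411]
orientation: [179.5, 0.1, 101.8]
ft_force: [0.0, -0.5, 1.0]
width: 0.0
grasp_force: 0.0
```

```bash
python3 rk.py w6.png
python3 - <<'E'
from m import *
p,d,c=grab("wrist");P=pts(d,c);z=P[...,2]
for col in (246,256,266): print([(r,P[r,col].round(4).tolist()) for r in range(205,290,7)])
E
```

```text
[217. 238.] 133 [-30.7  50.2]
[288. 241.] 251 [29.3 47.6]
[258. 332.] 122 [  3.9 -45. ]
racktop y [-69.9  -3.   64.5  64.7]
grip (array([635., 122.]), array([22.9, 36. ]), 14.3) [144.4  79.8]
[0.49018382 0.11024349 0.13851096] [-0.06317077  0.02856967  0.02110103]
[(205, [0.4854, 0.0767, 0.0215]), (212, [0.486, 0.0773, 0.0414]), (219, [0.4867, 0.0751, 0.052]), (226, [0.4879, 0.0699, 0.0543]), (233, [0.4892, 0.063, 0.0531]), (240, [0.4826, 0.1191, 0.1866]), (247, [0.4828, 0.119, 0.193]), (254, [0.4829, 0.1199, 0.2007]), (261, [0.4831, 0.1199, 0.2062]), (268, [0.4832, 0.12, 0.2115]), (275, [0.4833, 0.1205, 0.2171]), (282, [0.4833, 0.1212, 0.2226]), (289, [0.4835, 0.1208, 0.226])]
[(205, [0.4944, 0.0789, 0.0224]), (212, [0.4945, 0.0791, 0.0414]), (219, [0.4949, 0.0776, 0.0538]), (226, [0.4962, 0.0713, 0.0536]), (233, [0.4967, 0.0688, 0.0623]), (240, [0.4868, 0.1197, 0.1859]), (247, [0.4868, 0.1201, 0.1935]), (254, [0.4867, 0.1206, 0.2007]), (261, [0.4869, 0.1199, 0.2049]), (268, [0.4868, 0.1202, 0.2107]), (275, [0.487, 0.1192, 0.2138]), (282, [0.4875, 0.1168, 0.2144]), (289, [0.4882, 0.1137, 0.214])]
[(205, [0.5036, 0.0805, 0.0216]), (212, [0.5031, 0.0805, 0.0403]), (219, [0.503, 0.0795, 0.0544]), (226, [0.5044, 0.0733, 0.0543]), (233, [0.4747, 0.1814, 0.3195]), (240, [0.4909, 0.121, 0.187]), (247, [0.4906, 0.1214, 0.1944]), (254, [0.4905, 0.1214, 0.2005]), (261, [0.4904, 0.1213, 0.206]), (268, [0.4903, 0.1211, 0.211]), (275, [0.4904, 0.1204, 0.2146]), (282, [0.4897, 0.1227, 0.2229]), (289, [0.4902, 0.1202, 0.2231])]
```

View pics/w6.png

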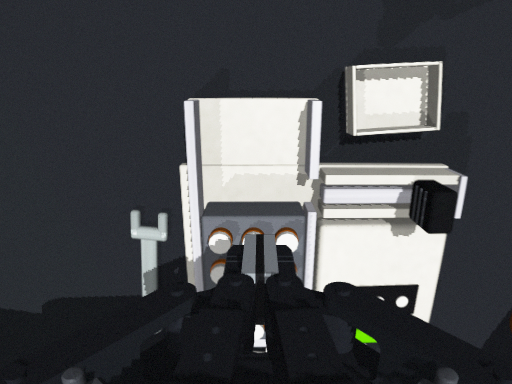

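The rack's outer face is at 64.6 mm (home); the grip is at (435,205) px, dock (146.6, 78.4). I go over and down on its outer side with shut fingers.

>>> play_rows(motion=".3 .03 0 0 -1;.3 .03 0 0 -1;.3 .03 0 0 -1;.3 .03 0 0 -1;.3 .03 0 0 -1;.3 .03 0 0 -1;.08 .02 0 0 -1;0 0 -.3 0 -1;0 0 -.3 0 -1;0 0 0 0 -1")

```text
t: 8.85
ee_pos: [0.6708, 0.1295, 0.0682]
orientation: [-179.2, -0.1, 101.8]
ft_force: [-1.0, -0.1, -0.8]
width: 0.0
grasp_force: 0.0
```

>>> play_rows(motion="0 0 0 0 -1;0 0 0 0 -1")

```text
t: 9.05
ee_pos: [0.6771, 0.1301, 0.0775]
orientation: [179.9, 0.0, 101.8]
ft_force: [0.1, 0.4, 0.9]
width: 0.0002
grasp_force: 0.0
```

```bash
python3 rk.py w7.png
python3 - <<'E'
from m import *
p,d,c=grab("wrist");P=pts(d,c)
a=np.radians(11.75);R=np.array([[np.cos(a),np.sin(a)],[-np.sin(a),np.cos(a)]])
r=245
D=(P[...,:2]*1000-[507.4,15.4])@R.T
print([(u,D[r,u].round().tolist(),round(float(P[r,u,2]),3)) for u in range(130,320,8)])
E
```

```text
[ 19. 257.] 472 [28.6 45.1]
[ 29. 295.] 412 [28.3 15.3]
[  2. 296.] 78 [ 6.6 13.4]
[  6. 325.] 167 [  2.3 -12.4]
[ 37. 326.] 177 [ 28.4 -10.7]
racktop y [-62.4 -55.2  64.   64.7]
grip (array([636.1, 122.7]), array([21.5, 34.9]), 11.34) [148.6  80.4]
[0.67757617 0.13014758 0.07811404] [ 0.28595822  0.57082723 -0.42182231]
[(130, [98.0, 43.0], 0.041), (138, [103.0, 43.0], 0.04), (146, [109.0, 43.0], 0.04), (154, [115.0, 43.0], 0.041), (162, [121.0, 43.0], 0.039), (170, [140.0, 65.0], 0.085), (178, [144.0, 66.0], 0.086), (186, [149.0, 66.0], 0.086), (194, [153.0, 66.0], 0.085), (202, [158.0, 65.0], 0.083), (210, [155.0, 44.0], 0.04), (218, [161.0, 43.0], 0.039), (226, [167.0, 44.0], 0.04), (234, [179.0, 84.0], 0.123), (242, [183.0, 84.0], 0.124), (250, [186.0, 88.0], 0.131), (258, [190.0, 88.0], 0.131), (266, [193.0, 89.0], 0.133), (274, [196.0, 88.0], 0.132), (282, [200.0, 85.0], 0.124), (290, [216.0, 24.0], -0.001), (298, [223.0, 24.0], -0.0), (306, [230.0, 24.0], -0.001), (314, [236.0, 24.0], 0.0)]
```

>>> play_rows(motion="0 0 -.2 0 -1;0 0 -.2 0 -1;0 0 -.15 0 -1;0 0 -.06 0 -1;-.1 -.02 0 0 -1;-.08 -.02 0 0 -1;-.06 -.01 0 0 -1;-.06 -.01 0 0 -1;-.06 -.01 0 0 -1;0 0 0 0 -1")

```text
t: 10.15
ee_pos: [0.6399, 0.1229, 0.0155]
orientation: [180.0, -0.0, 101.8]
ft_force: [-0.5, 0.1, -0.4]
width: -0.0004
grasp_force: 0.0
```

>>> play_rows(motion="-.08 -.02 0 0 -1;-.08 -.02 0 0 -1;-.08 -.01 0 0 -1;-.08 -.02 0 0 -1;-.06 -.01 0 0 -1;-.06 -.01 0 0 -1;0 0 0 0 -1")

```text
t: 10.85
ee_pos: [0.5951, 0.1136, 0.0144]
orientation: [-179.9, 0.0, 101.8]
ft_force: [-0.5, 0.2, 0.7]
width: -0.0001
grasp_force: 0.2
```

```bash
python3 rk.py w8.png
```

```text
[ 41. 321.] 823 [ 0.6 45.5]
[ 85. 317.] 250 [24.  48.8]
[  3. 321.] 148 [-21.4  43.3]
[  7. 357.] 208 [-27.2  19.7]
racktop y [17.1 19.5 64.7 65.3]
grip (array([582. , 115.8]), array([23.3, 48.9]), 83.25) [84.1 88.8]
[0.59506721 0.11370865 0.01414467] [-0.40798785  0.15327465  0.25588989]
```

>>> play_rows(motion="-.04 -.01 0 0 -1;-.03 -.01 0 0 -1;0 0 0 0 -1")

```text
t: 11.2
ee_pos: [0.5886, 0.112, 0.0143]
orientation: [-179.9, -0.0, 101.8]
ft_force: [-0.3, 0.7, 0.3]
width: -0.0001
grasp_force: 0.2
```

>>> play_rows(motion="-.02 0 0 0 -1;-.02 -.01 0 0 -1;0 0 0 0 -1")

```text
t: 11.5
ee_pos: [0.5881, 0.1118, 0.0147]
orientation: [179.6, -0.0, 101.8]
ft_force: [11.2, 4.8, -9.2]
width: -0.0003
grasp_force: 6.0
```

>>> play_rows(motion="-.01 0 0 0 -1;0 0 0 0 -1;.1 .02 0 0 -1;.12 .03 0 0 -1;0 0 .3 0 -1;0 0 .3 0 -1;0 0 .3 0 -1;0 0 .3 0 -1;0 0 0 0 -1;0 0 0 0 -1")

```text
t: 12.5
ee_pos: [0.6071, 0.116, 0.1356]
orientation: [179.9, 0.0, 101.8]
ft_force: [-0.5, -0.4, -0.9]
width: -0.0003
grasp_force: 0.0
```

```bash
python3 rk.py w9.png
```

```text
[ 81. 225.] 345 [-27.6  45.2]
[114. 225.] 355 [ 0.4 45.4]
[147. 225.] 364 [28.4 45.6]
[ 87. 258.] 309 [-27.4  15.5]
[119. 258.] 321 [ 0.4 15.5]
[151. 259.] 340 [28.1 15.5]
[ 92. 288.] 286 [-27.6 -14.4]
[123. 289.] 298 [  0.2 -14.5]
racktop y [-46.  -39.8  64.2  64.9]
grip (array([687.5,  55.4]), array([ 37. , 302.2]), 67.17) [74.7 79.8]
[0.60612994 0.11585974 0.13400646] [-0.12167084 -0.97113191 -0.30247659]
```

View pics/w9.png

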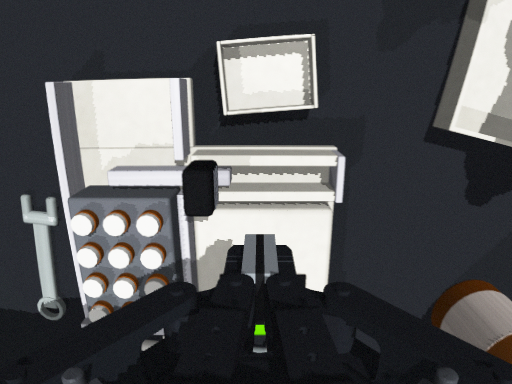

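The picture shows the bolt across the mouth (tip about (110,176)) just outside the rack, and the grip at (201,187). One check of the tip's and grip's places follows.

Run:
```python
from m import *
p,d,c=grab("wrist");P=pts(d,c);z=P[...,2];q=p.astype(int)
a=np.radians(11.75);R=np.array([[np.cos(a),np.sin(a)],[-np.sin(a),np.cos(a)]])
D=(P[...,:2]*1000-[507.4,15.4])@R.T
B=(abs(D[...,1]-78)<5)&(abs(z-.041)<.004)&(D[...,0]<45)&(D[...,0]>-40)
print("bolt tip x",np.percentile(D[B][:,0],[.2,1]).round(1))
G=(z>.083)&(z<.089)&(D[...,0]>50)&(D[...,0]<100)&(abs(D[...,1]-78)<25)
print("grip",np.percentile(D[G][:,0],[1,50,99]).round(1),np.percentile(D[G][:,1],[1,99]).round(1))
```

```text
bolt tip x [-11.7 -10.9]
grip [63.5 74.3 84.3] [61.  95.2]
```

```bash
python3 -c "
from bench import *
print(close_job())"
```

```text
the job is handed in; nothing more can be done
None
```

The rack is home against the back stop (outer face measured at about 65 mm) and the lock is at its end stop, with the bolt tip measured at dock x −12 mm across the mouth just outside the rack; the robot touched nothing else and the job is handed in, after about 12.6 s of the 45 s, with no verdict returned.

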